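Sort capped sample bottles into their racks

ROBOT

A 6-joint arm with a two-finger parallel gripper is mounted at the origin on a cart in front of the work surface, level with it; the furniture and walls round the work are solid. World frame = base frame: x ahead of the robot, y to its left, z up, the work surface at z = 0. Lengths are in m, angles in rad, forces in N, time in s.
With the tool pointing down it reaches from about 0.275 to 1 m from the base axis. Payload 8.4 kg.
Tool frame: the origin (TCP) lies at the very end of the fingers, on their centre line; the grasp point (between the pads) lies 19 mm behind it (env.grip_depth is the z of the grasp point in the tool frame, in m); z points along the fingers, y is the line along which they close (so a half turn about z gives the same grasp; the last joint's range is limited). The gripper opens to 85 mm and grips with 20 to 120 N. Pads are 22 mm wide; open, the fingers measure 114 mm over their backs; the gripper's body (76 mm by 85 mm) begins 54 mm behind the grasp point. The pads swing forward as they close: fully open they stand 13 mm farther back than shut.
Start: joints at [-1.339, 0.353, 1.633, -0, 1.155, -0.002], TCP at [0.145, -0.608, 0.231] pointing down, gripper open.
Joint ranges: [-2.63, 2.63], [-0.92, 2.1], [0.06, 2.66], [-1.3, 4.44], [0, 2.69], [-3.02, 3.02]. Speed limits (rad/s): [2.22, 2.22, 2.79, 3.14, 3.14, 3.14].

INTERFACE

Orientations are given as a rotation vector (axis times angle).
In Python, from bench import get_obs, viewer, env gives the robot as it stands. The module is installed in compiled form; this text tells all that it offers.
- The arm moves only by the tool move_arm, never from a script. Its argument "commands" is a list of rows, each a list of 7 numbers: the shift along the tool's x, y, z in units of 40 mm (1.0 is 40 mm), then the turn, a rotation vector about the tool's x, y, z in units of 6 degrees (1.0 is 6 degrees), then the gripper command: -1 is shut, 1 is fully open, values between are in proportion. In form: [[dx, dy, dz, rx, ry, rz, hand], ...]. A call has 1 to 8 rows; each row is the pose to reach, as a shift and turn from the pose commanded when the call began, along the tool's axes at that moment; what a row does not reach only later rows make up. A row lasts 1/10 s, in which the tool goes at most 50 mm and 8.59 degrees, less where a joint would pass 70% of its speed; a pose out of reach is approached as far as the arm can. A call with a gripper value outside its range is refused whole. The fingers move at their own pace and stop on an object; the grip force is fixed at half the most. Time passes only in rows, so rows that repeat a pose let the fingers close. It gives the time, the measured TCP pose, the force, the opening and the grip force at its end, in the units of the state.
- get_obs(): the state, without advancing time (a new reading comes with each control period).
- viewer.get_image(name): name is "side" or "top" or "wrist"; returns a dict with "image" (384x512x3 uint8, red, green, blue), "K" (3x3 intrinsics, pixels), "position" and "rotation" of the camera in the world. Camera axes: x right, y down, z forward; pixel columns grow to the right and rows downward; lengths in m; the calibration is good to about 2 mm. A picture is of the moment at which its call begins. There is no depth.
- env.finish_job(): hands the job in; it is judged then, once.
The state is a dict: "t": time; "joint_positions": joint angles; "joint_velocities": joint speeds; "joint_torque": joint torques, N m; "ee_pos": TCP position; "tool_rot": TCP orientation; "force": force on the tool from outside, world axes, zero at the start; "moment": the same for the moment, N m; "opening": finger opening in m; "grip_force": force on a finger pad.
Only numpy, scipy, OpenCV 4.12 (cv2) and the standard library are available. Lean on these libraries where they do the work, as an engineer would, in place of code of your own. Each camera call takes 0.05 s, during which the arm holds its last target. There are 200 camera calls.

TASK

Sort the sample bottles: stand the two with red caps in the red rack and the two with blue caps in the blue rack, one bottle to a bay, upright on the bay floor. Leave the yellow-capped bottle and the syringe where they are.

Things in the scene. Friction and masses are not known exactly. Their poses are not given: they have to be found in the camera images.
- red_1_mid (a point): White sample bottle with a RED screw cap, 34 mm across up to 48 mm high, then a shoulder and a ribbed cap 27 mm across from 55 to 72 mm; 72 mm tall, about 60 g, standing. The point is on its axis, half-way up (36 mm); z points up; round, so yaw means nothing. Bottles start at least 60 mm apart, axis to axis.
- red_2_mid (a point): White sample bottle with a RED screw cap, 34 mm across up to 48 mm high, then a shoulder and a ribbed cap 27 mm across from 55 to 72 mm; 72 mm tall, about 60 g, standing. The point is on its axis, half-way up (36 mm); z points up; round, so yaw means nothing. Bottles start at least 60 mm apart, axis to axis.
- blue_1_mid (a point): Amber-brown sample bottle with a BLUE screw cap, 34 mm across up to 48 mm high, then a shoulder and a ribbed cap 27 mm across from 55 to 72 mm; 72 mm tall, about 60 g, standing. The point is on its axis, half-way up (36 mm); z points up; round, so yaw means nothing. Bottles start at least 60 mm apart, axis to axis.
- blue_2_mid (a point): Amber-brown sample bottle with a BLUE screw cap, 34 mm across up to 48 mm high, then a shoulder and a ribbed cap 27 mm across from 55 to 72 mm; 72 mm tall, about 60 g, standing. The point is on its axis, half-way up (36 mm); z points up; round, so yaw means nothing. Bottles start at least 60 mm apart, axis to axis.
- yellow_mid (a point): White sample bottle with a YELLOW screw cap, to be left where it stands; 34 mm across up to 48 mm high, then a shoulder and a ribbed cap 27 mm across from 55 to 72 mm; 72 mm tall, about 60 g, standing. The point is on its axis, half-way up (36 mm); z points up; round, so yaw means nothing. Bottles start at least 60 mm apart, axis to axis.
- rack_red: Red plastic rack, fixed: open tray 56 (its x) by 109 mm (its y), walls 14 high, 3 thick; two bays 50 x 50 mm inside, floor 3 mm up. Origin: centre of its underside, on the bench; bay centres x = 0, y = +26.5 and -26.5 mm. A bottle stood in a bay has its middle 39 mm above the origin. Bottles in both bays are only 19 mm apart: fingers closing along the rack's x clear the neighbour.
- rack_blue: Blue plastic rack, fixed: open tray 56 (its x) by 109 mm (its y), walls 14 high, 3 thick; two bays 50 x 50 mm inside, floor 3 mm up. Origin: centre of its underside, on the bench; bay centres x = 0, y = +26.5 and -26.5 mm. A bottle stood in a bay has its middle 39 mm above the origin. Bottles in both bays are only 19 mm apart: fingers closing along the rack's x clear the neighbour.
- syringe: Clear plastic syringe, 25 x 120 x 26 mm, lying along y at the left end of the front strip; leave it. Origin: its underside, mid-length. Around: bench top z = 0, front rim 4 mm high nearer than x = 0.43; sink opens behind x = 0.515 for y 0.155 to 0.62; tall white instrument (338 mm) fills x 0.55 to 0.88, y -0.23 to 0.09, a 50 mm high adapter in front of it.
There are look-alikes about, which are no part of the job. Leave any turquoise look-alike of the part that bears blue_1_mid alone.

How it is judged:
At the end, for the whole second after the job is handed in: Red-capped bottles in the red rack, blue-capped in the blue, one per bay: middle within 12 mm of the bay centre along each rack axis and 33 to 45 mm above the rack's underside, within 0.12 rad of upright, at rest. Yellow bottle and syringe within 20 mm of their starts (((x of red_1_mid in the frame of rack_red between -0.012 and 0.012 m and y of red_1_mid in the frame of rack_red between 0.0145 and 0.0385 m and z of red_1_mid in the frame of rack_red between 0.033 and 0.045 m and x of red_2_mid in the frame of rack_red between -0.012 and 0.012 m and y of red_2_mid in the frame of rack_red between -0.0385 and -0.0145 m and z of red_2_mid in the frame of rack_red between 0.033 and 0.045 m) or (x of red_1_mid in the frame of rack_red between -0.012 and 0.012 m and y of red_1_mid in the frame of rack_red between -0.0385 and -0.0145 m and z of red_1_mid in the frame of rack_red between 0.033 and 0.045 m and x of red_2_mid in the frame of rack_red between -0.012 and 0.012 m and y of red_2_mid in the frame of rack_red between 0.0145 and 0.0385 m and z of red_2_mid in the frame of rack_red between 0.033 and 0.045 m)) and angle between each of red_1_mid, red_2_mid, blue_1_mid, blue_2_mid's own z axis and vertical below 0.12 rad and linear speed of each of red_1, red_2, blue_1, blue_2 below 0.02 m/s and ((x of blue_1_mid in the frame of rack_blue between -0.012 and 0.012 m and y of blue_1_mid in the frame of rack_blue between 0.0145 and 0.0385 m and z of blue_1_mid in the frame of rack_blue between 0.033 and 0.045 m and x of blue_2_mid in the frame of rack_blue between -0.012 and 0.012 m and y of blue_2_mid in the frame of rack_blue between -0.0385 and -0.0145 m and z of blue_2_mid in the frame of rack_blue between 0.033 and 0.045 m) or (x of blue_1_mid in the frame of rack_blue between -0.012 and 0.012 m and y of blue_1_mid in the frame of rack_blue between -0.0385 and -0.0145 m and z of blue_1_mid in the frame of rack_blue between 0.033 and 0.045 m and x of blue_2_mid in the frame of rack_blue between -0.012 and 0.012 m and y of blue_2_mid in the frame of rack_blue between 0.0145 and 0.0385 m and z of blue_2_mid in the frame of rack_blue between 0.033 and 0.045 m)) and distance of each of yellow_mid, syringe from where it was at the start of the episode below 0.02 m); the robot touches nothing.
It fails at once if the yellow-capped bottle is shifted by more than 20 mm (distance of yellow_mid from where it was at the start of the episode above 0.02 m).
It fails at once if the syringe is shifted by more than 20 mm (distance of syringe from where it was at the start of the episode above 0.02 m).
It also fails if it takes over 141 s, if anything falls off the work surface, if the arm or the gripper's body presses on something with over 40 N, if the wrist force passes 120 N, or if a joint passes its speed limit or range.

## Working session

There is one attempt and no reset: what is moved stays moved. The work goes in short steps, Python scripts to look and compute and a tool call to move; the robot and the scene stay as the last step left them, time stands still between calls to the robot, and variables do not carry over. Pictures are saved under pics/ and viewed, at most 14 in all, crops included, and the job is handed in when it is done.

Besides the shell and the picture viewer there is one more tool, called after "Call:" as name(argument=value, ...) on one line, values as JSON. move_arm: Moves the arm, as the interface text tells. Its arguments: {"type":"object","properties":{"commands":{"type":"array"}},"required":["commands"]}

```bash
mkdir -p pics
python3 - <<'E'
from bench import get_obs, viewer, env
import cv2,numpy as np
o=get_obs();print(o['t'],o['ee_pos'],o['tool_rot'],o['opening'],env.grip_depth)
for n in('top','side'):
    d=viewer.get_image(n);cv2.imwrite(f'pics/{n}0.png',d['image'][:,:,::-1]);np.savez(f'{n}0.npz',**d)
    print(n,d['K'].round(1).tolist(),d['position'],d['rotation'].round(4).tolist())
E
```

```text
0.0 [ 0.14468059 -0.6075236   0.23055735] [-3.11876816e+00 -3.66235505e-01  2.63413743e-04] 0.0854479153147151 -0.0187
top [[437.3, 0.0, 254.6], [0.0, 437.3, 194.6], [0.0, 0.0, 1.0]] [0.39635129 0.0554867  1.59900311] [-2.1636, 2.157, -0.1549]
side [[380.5, 0.0, 254.2], [0.0, 380.5, 195.5], [0.0, 0.0, 1.0]] [ 0.31179539 -1.21784186  0.81915854] [-2.0905, 0.2404, -0.1324]
```

View pics/top0.png

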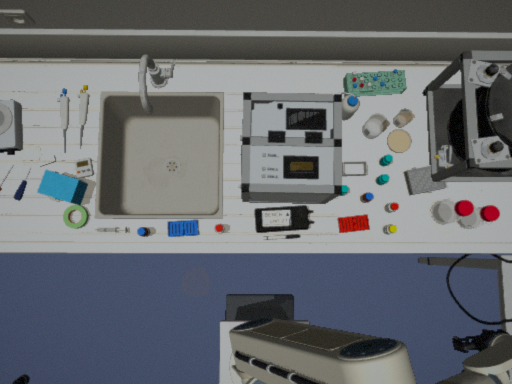

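View pics/side0.png

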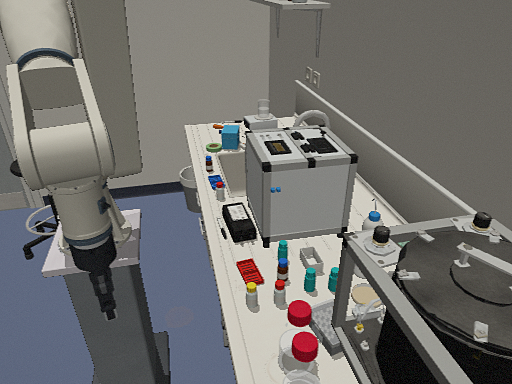

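The top view shows the red rack at about (354,224), the blue rack at (183,228), red caps at (219,228) and (394,207), and blue caps at (143,231) and (368,197). Yellow is at (392,229), turquoise look-alikes are at (387,160), (383,180) and (344,190), and the syringe is at (113,230). I'll measure these by colour.

```bash
cat > h.py <<'E'
import numpy as np,cv2
from scipy.spatial.transform import Rotation as R
def ray(d,u,v,z):
    r=d['rotation']; M=R.from_rotvec(r).as_matrix() if np.shape(r)==(3,) else np.array(r)
    w=M@np.linalg.inv(d['K'])@np.array([u,v,1.]); p=np.array(d['position'])
    return p+w*(z-p[2])/w[2]
def proj(d,P):
    M=R.from_rotvec(d['rotation']).as_matrix(); q=d['K']@(M.T@(np.array(P)-d['position'])); return q[:2]/q[2]
def blobs(im,win,h0,h1,smin=130,vmin=60):
    u0,v0,u1,v1=win; h=cv2.cvtColor(im,cv2.COLOR_RGB2HSV)[v0:v1,u0:u1].astype(int)
    H=h[...,0]; m=((H>=h0)&(H<=h1) if h0<=h1 else (H>=h0)|(H<=h1))&(h[...,1]>smin)&(h[...,2]>vmin)
    n,L,s,c=cv2.connectedComponentsWithStats(m.astype(np.uint8))
    return [(c[i]+[u0,v0],s[i,4],cv2.minAreaRect(np.argwhere(L==i)[:,::-1].astype(np.float32)+[u0,v0]) if 0 else cv2.minAreaRect((np.argwhere(L==i)[:,::-1]+[u0,v0]).astype(np.float32))) for i in range(1,n) if s[i,4]>15]
E
python3 - <<'E'
from h import *
d=dict(np.load('top0.npz'))
for n,h0,h1 in(('red',172,8),('blue',100,128),('yel',20,35),('turq',80,99)):
    for c,a,r in blobs(d['image'],(95,140,425,245),h0,h1):
        z=.014 if a>150 else .072
        print(n,c.round(1),a,np.round(r[0],1),np.round(r[1],1),round(r[2],1),ray(d,*c,z).round(4),ray(d,*r[0],z).round(4))
t=d['image']
a=cv2.resize(t[185:250,95:265],None,fx=4.6,fy=4.6,interpolation=2);b=cv2.resize(t[185:250,255:425],None,fx=4.6,fy=4.6,interpolation=2)
cv2.imwrite('pics/zoom.png',np.vstack([a,b])[:,:,::-1])
s=dict(np.load('side0.npz'))
for n,h0,h1 in(('red',172,8),('blue',100,128),('yel',20,35)):
    for c,a,r in blobs(s['image'],(195,150,295,310),h0,h1): print('side',n,c.round(1),a,ray(s,*c,.014 if a>150 else .066).round(4))
E
```

```text
red [394.1 206. ] 43 [394. 206.] [6. 6.] 90.0 [ 0.5573 -0.4563  0.072 ] [ 0.5573 -0.456   0.072 ]
red [353.3 223.4] 428 [353.2 223.4] [14.6 29.5] 83.7 [ 0.4994 -0.3243  0.014 ] [ 0.4993 -0.324   0.014 ]
red [218.7 227.6] 43 [218.7 227.6] [6.6 6.6] 71.6 [0.4795 0.1605 0.072 ] [0.4795 0.1604 0.072 ]
blue [368.5 196. ] 44 [368.5 196. ] [6.4 6.4] 45.0 [ 0.5925 -0.3669  0.072 ] [ 0.5925 -0.3669  0.072 ]
blue [182.8 228. ] 427 [182.8 228. ] [14.7 29.3] 86.4 [0.4809 0.2938 0.014 ] [0.4809 0.2939 0.014 ]
blue [141.2 231. ] 46 [141.5 231. ] [6. 7.] 90.0 [0.4668 0.429  0.072 ] [0.467 0.428 0.072]
yel [301.  165.6] 142 [300.5 165.5] [ 7. 21.] 90.0 [ 0.7007 -0.1294  0.072 ] [ 0.701  -0.1276  0.072 ]
yel [392.4 228.5] 48 [392.5 228.5] [7. 7.] 90.0 [ 0.4783 -0.4473  0.072 ] [ 0.4781 -0.4476  0.072 ]
turq [385.8 159.7] 86 [385.7 159.9] [ 7.6 13. ] 63.4 [ 0.7234 -0.4333  0.072 ] [ 0.7228 -0.4327  0.072 ]
turq [382.5 179. ] 85 [382.5 179. ] [ 8. 11.] 90.0 [ 0.6538 -0.4187  0.072 ] [ 0.6536 -0.4188  0.072 ]
turq [344.3 189.4] 47 [344.8 189.5] [7.9 6.9] 80.5 [ 0.6157 -0.2816  0.072 ] [ 0.6152 -0.2834  0.072 ]
side red [219.2 184.4] 33 [0.4778 0.1545 0.066 ]
side red [249.5 271.3] 416 [ 0.4977 -0.3325  0.014 ]
side red [279.5 284.2] 88 [ 0.5561 -0.4609  0.066 ]
side red [291.6 305.8] 47 [ 0.5645 -0.5451  0.066 ]
side blue [208.1 157.9] 24 [0.4649 0.4238 0.066 ]
side blue [214.1 179.9] 106 [0.4625 0.1982 0.066 ]
side blue [277.7 188.8] 18 [0.7014 0.063  0.066 ]
side blue [272.4 189.9] 17 [0.6786 0.0596 0.066 ]
side blue [282.5 262.1] 72 [ 0.5913 -0.3725  0.066 ]
side yel [251.  286.8] 84 [ 0.4764 -0.4528  0.066 ]
```

View pics/zoom.png

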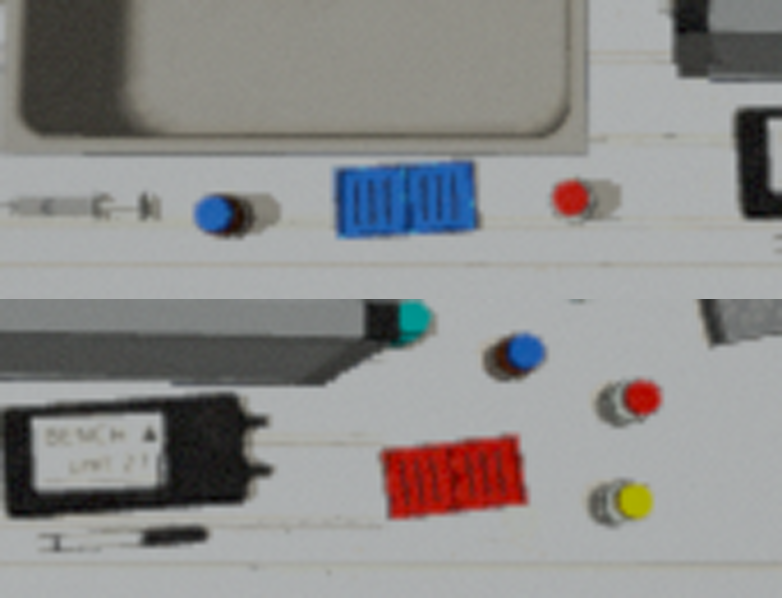

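The zoom confirms the layout, and side-view and top-view positions agree to 2 mm in x. The side view's y offset of about -5 mm is because it sees the near face of the caps. Next are the rack yaws and the first move.

```bash
cat >> h.py <<'E'
def Rt(yaw): # tool y at angle yaw from world x, pointing down
    c,s=np.cos(yaw),np.sin(yaw); return np.array([[-s,c,0],[c,s,0],[0,0,-1.]])
def plan(start,*wps): # start=(pos,R); waypoints (x,y,z,yaw): units relative to start, and chained
    p,M=np.array(start[0]),start[1]
    for w in wps:
        q,N=np.array(w[:3]),Rt(w[3])
        print(w,(M.T@(q-p)/.04).round(2),(R.from_matrix(M.T@N).as_rotvec()/np.radians(6)).round(2),'mm',round(1000*np.linalg.norm(q-p))); p,M=q,N
E
python3 - <<'E'
from h import *
from bench import get_obs
d=dict(np.load('top0.npz'))
for n,h0,h1 in(('red',172,8),('blue',100,128)):
    for c,a,r in blobs(d['image'],(95,140,425,245),h0,h1):
        if a>150:
            B=np.array([ray(d,*p,.014)[:2] for p in cv2.boxPoints(r)]); e=[B[1]-B[0],B[2]-B[1]]; e.sort(key=np.linalg.norm)
            print(n,[np.linalg.norm(x).round(4) for x in e],np.degrees(np.arctan(-e[1][0]/e[1][1])).round(2))
o=get_obs(); plan((o['ee_pos'],R.from_rotvec(o['tool_rot']).as_matrix()),(.46,-.37,.22,-.05),(.557,-.456,.15,-.05))
E
```

```text
red [np.float64(0.0529), np.float64(0.1081)] 6.5
blue [np.float64(0.053), np.float64(0.1055)] 3.77
(0.46, -0.37, 0.22, -0.05) [ 9.04 -3.95  0.27] [-1.000e-02 -1.000e-02 -1.229e+01] mm 395
(0.557, -0.456, 0.15, -0.05) [-2.03  2.53  1.75] [0. 0. 0.] mm 147
```

Call:
move_arm(commands=[[9.04, -3.95, 0.27, 0, 0, -13.8, 0.4], [9.04, -3.95, 0.27, 0, 0, -13.8, 0.4], [9.04, -3.95, 0.27, 0, 0, -13.8, 0.4], [9.04, -3.95, 0.27, 0, 0, -13.8, 0.4], [9.04, -3.95, 0.27, 0, 0, -13.8, 0.4], [9.04, -3.95, 0.27, 0, 0, -13.8, 0.4], [9.04, -3.95, 0.27, 0, 0, -13.8, 0.4], [9.04, -3.95, 0.27, 0, 0, -13.8, 0.4]])

```text
t: 0.9
ee_pos: [0.4614, -0.3687, 0.2202]
tool_rot: [-2.361, -2.072, -0.0]
force: [0.2, -0.3, -0.4]
opening: 0.0595
grip_force: 0.0
```

Run:
```python
from h import *
from bench import get_obs,viewer
d=viewer.get_image('wrist');cv2.imwrite('pics/w1.png',d['image'][:,:,::-1]);np.savez('w1.npz',**d)
for n,h0,h1 in(('red',172,8),('blue',100,128),('yel',20,35)):
    for c,a,r in blobs(d['image'],(0,0,512,384),h0,h1):
        if a>80:print(n,c.round(1),a,ray(d,*c,.072).round(4),'@.014',ray(d,*r[0],.014).round(4))
o=get_obs(); print(o['tool_rot']);plan((o['ee_pos'],R.from_rotvec(o['tool_rot']).as_matrix()),(.557,-.456,.12,.11),(.557,-.456,.019,.11))
```

```text
red [284.2 112.1] 5650 [ 0.4918 -0.3153  0.072 ] @.014 [ 0.4974 -0.3208  0.014 ]
red [364.9 253.2] 705 [ 0.5531 -0.4528  0.072 ] @.014 [ 0.569  -0.4848  0.014 ]
blue [404.1 158. ] 769 [ 0.5894 -0.3666  0.072 ] @.014 [ 0.6127 -0.3818  0.014 ]
yel [280.5 254.8] 715 [ 0.4749 -0.4444  0.072 ] @.014 [ 0.4757 -0.4746  0.014 ]
[2.35005482 2.08466693 0.0054796 ]
(0.557, -0.456, 0.12, 0.11) [-1.99  2.52  2.5 ] [ 0.03 -0.02 -2.19] mm 163
(0.557, -0.456, 0.019, 0.11) [0.   0.   2.52] [0. 0. 0.] mm 101
```

View pics/w1.png

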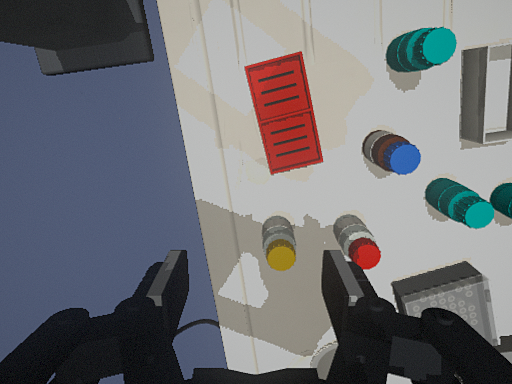

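The picture shows the red rack at (284,112), red cap at (365,253), blue at (404,158) and yellow at (280,255). The wrist measurement agrees with the top view within 4 mm, so I'm using the average of the two.

Call:
move_arm(commands=[[-1.95, 2.46, 2.5, 0, 0, -2.2, 0.4], [-1.95, 2.46, 2.5, 0, 0, -2.2, 0.4], [-1.95, 2.46, 2.5, 0, 0, -2.2, 0.4], [-1.95, 2.46, 2.5, 0, 0, -2.2, 0.4], [-1.95, 2.46, 2.5, 0, 0, -2.2, 0.4], [-1.95, 2.46, 2.5, 0, 0, -2.2, 0.4]])

```text
t: 1.55
ee_pos: [0.5462, -0.4607, 0.1209]
tool_rot: [-2.115, -2.322, -0.0]
force: [0.4, 0.2, 0.4]
opening: 0.0599
grip_force: 0.0
```

```bash
cat > pl.py <<'E'
from h import *
from bench import get_obs
import sys
o=get_obs(); print(o['ee_pos'].round(4),np.round(o['tool_rot'],3))
plan((o['ee_pos'],R.from_rotvec(o['tool_rot']).as_matrix()),*eval(sys.argv[1]))
E
python3 pl.py '[(.555,-.4545,.12,.11),(.555,-.4545,.019,.11)]'
```

```text
[ 0.5462 -0.4607  0.1209] [-2.115 -2.322 -0.   ]
(0.555, -0.4545, 0.12, 0.11) [0.13 0.23 0.02] [-0.   -0.01 -0.16] mm 11
(0.555, -0.4545, 0.019, 0.11) [0.   0.   2.52] [0. 0. 0.] mm 101
```

Call:
move_arm(commands=[[0.13, 0.23, 0, 0, 0, 0, 0.4], [0.13, 0.23, 0, 0, 0, 0, 0.4], [0.13, 0.23, 1.3, 0, 0, 0, 0.4], [0.13, 0.23, 1.3, 0, 0, 0, 0.4], [0.13, 0.23, 2.5, 0, 0, 0, 0.4], [0.13, 0.23, 2.5, 0, 0, 0, 0.4], [0.13, 0.23, 2.5, 0, 0, 0, 0.4]])

```text
t: 2.25
ee_pos: [0.5552, -0.4548, 0.0214]
tool_rot: [-2.114, -2.322, 0.0]
force: [0.1, -0.5, 0.6]
opening: 0.0594
grip_force: 0.0
```

Call:
move_arm(commands=[[0, 0, 0, 0, 0, 0, -1], [0, 0, 0, 0, 0, 0, -1], [0, 0, 0, 0, 0, 0, -1], [0, 0, 0, 0, 0, 0, -1], [0, 0, 0, 0, 0, 0, -1], [0, 0, 0, 0, 0, 0, -1], [0, 0, 0, 0, 0, 0, -1], [0, 0, 0, 0, 0, 0, -1]])

```text
t: 3.05
ee_pos: [0.5569, -0.4564, 0.0236]
tool_rot: [2.113, 2.32, 0.0]
force: [-0.9, -0.2, 7.0]
opening: 0.0323
grip_force: 59.3
```

```bash
python3 pl.py '[(.5013,-.3489,.12,.11),(.5013,-.3489,.023,.11)]'
```

```text
[ 0.5569 -0.4564  0.0236] [2.113 2.32  0.   ]
(0.5013, -0.3489, 0.12, 0.11) [ 2.8  -1.13 -2.42] [ 0.03  0.03 -0.16] mm 155
(0.5013, -0.3489, 0.023, 0.11) [0.   0.   2.42] [0. 0. 0.] mm 97
```

The opening is under 34 mm and there's an upward push, so the pads probably sit on the shoulder. I'll open, lower 6 mm and grip again.

Call:
move_arm(commands=[[0, 0, 0, 0, 0, 0, 0.4], [0, 0, 0, 0, 0, 0, 0.4], [0, 0, 0, 0, 0, 0, 0.4], [0, 0, 0.15, 0, 0, 0, 0.4], [0, 0, 0.15, 0, 0, 0, 0.4], [0, 0, 0.15, 0, 0, 0, 0.4]])

```text
t: 3.65
ee_pos: [0.5551, -0.4549, 0.0139]
tool_rot: [-2.115, -2.322, 0.0]
force: [-0.0, 0.2, 0.1]
opening: 0.0597
grip_force: 0.0
```

Call:
move_arm(commands=[[0, 0, 0, 0, 0, 0, -1], [0, 0, 0, 0, 0, 0, -1], [0, 0, 0, 0, 0, 0, -1], [0, 0, 0, 0, 0, 0, -1], [0, 0, 0, 0, 0, 0, -1], [0, 0, 0, 0, 0, 0, -1], [0, 0, 0, 0, 0, 0, -1], [0, 0, 0, 0, 0, 0, -1]])

```text
t: 4.45
ee_pos: [0.5556, -0.4553, 0.0147]
tool_rot: [2.115, 2.322, 0.0]
force: [-0.1, 0.2, 1.9]
opening: 0.0325
grip_force: 59.5
```

```bash
python3 pl.py '[(.5013,-.3489,.12,.11),(.5013,-.3489,.023,.11)]'
python3 - <<'E'
from h import *
from bench import viewer
w=viewer.get_image('wrist')['image'];s=viewer.get_image('side')['image']
cv2.imwrite('pics/g1.png',np.hstack([cv2.resize(w,(512,384)),cv2.resize(s[220:320,220:300],(288,384),interpolation=2)])[:,:,::-1])
E
```

```text
[ 0.5556 -0.4553  0.0147] [2.115 2.322 0.   ]
(0.5013, -0.3489, 0.12, 0.11) [ 2.77 -1.1  -2.63] [ 0.    0.   -0.16] mm 159
(0.5013, -0.3489, 0.023, 0.11) [0.   0.   2.42] [0. 0. 0.] mm 97
```

View pics/g1.png

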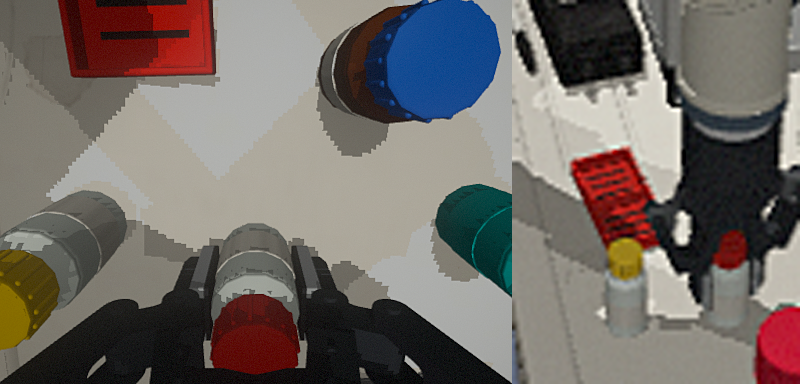

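The bottle is gripped around the body and centred, with the cap at (256,335). Now I lift it and carry it to the near bay of the red rack.

Call:
move_arm(commands=[[0, 0, -1, 0, 0, 0, -1], [0, 0, -2, 0, 0, 0, -1], [0, 0, -2.6, 0, 0, 0, -1], [1, -0.4, -2.6, 0, 0, 0, -1], [2, -0.8, -2.6, 0, 0, 0, -1], [2.77, -1.1, -2.6, 0, 0, -0.16, -1], [2.77, -1.1, -2.6, 0, 0, -0.16, -1], [2.77, -1.1, -2.6, 0, 0, -0.16, -1]])

```text
t: 5.35
ee_pos: [0.5013, -0.3487, 0.1186]
tool_rot: [2.095, 2.341, -0.0]
force: [0.6, -0.9, 0.1]
opening: 0.0328
grip_force: 59.8
```

```bash
python3 pl.py '[(.5013,-.3489,.07,.11),(.5013,-.3489,.019,.11)]'
python3 - <<'E'
from h import *
from bench import viewer
d=viewer.get_image('wrist');w=d['image'];cv2.imwrite('pics/g2.png',w[:,:,::-1])
print([proj(d,[x,y,.003]).round() for x,y in[(.4983,-.3225),(.5013,-.3489)]])
E
```

```text
[ 0.5013 -0.3487  0.1186] [ 2.095  2.341 -0.   ]
(0.5013, -0.3489, 0.07, 0.11) [-0.01 -0.    1.21] [-0.    0.    0.01] mm 49
(0.5013, -0.3489, 0.019, 0.11) [0.   0.   1.28] [0. 0. 0.] mm 51
[array([256., 157.]), array([256., 190.])]
```

View pics/g2.png

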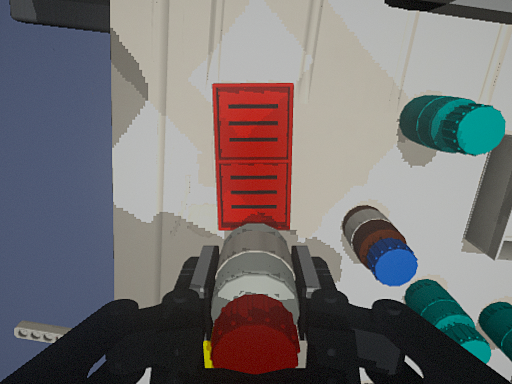

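The rack is squarely aligned. Its divider is at (255,160) against a predicted (256,157), so I can lower.

Call:
move_arm(commands=[[0, 0, 1, 0, 0, 0, -1], [0, 0, 1.8, 0, 0, 0, -1], [0, 0, 2.2, 0, 0, 0, -1], [0, 0, 2.5, 0, 0, 0, -1], [0, 0, 2.5, 0, 0, 0, -1], [0, 0, 2.5, 0, 0, 0, -1], [0, 0, 2.5, 0, 0, 0, -1]])

```text
t: 6.1
ee_pos: [0.502, -0.3496, 0.0191]
tool_rot: [2.095, 2.339, 0.0]
force: [-0.0, 1.6, -1.2]
opening: 0.0327
grip_force: 61.7
```

Call:
move_arm(commands=[[0, 0, 0, 0, 0, 0, 0.3], [0, 0, 0, 0, 0, 0, 0.3], [0, 0, 0, 0, 0, 0, 0.3], [0, 0, 0, 0, 0, 0, 0.3], [0, 0, -1.5, 0, 0, 0, 0.3], [0, 0, -2.5, 0, 0, 0, 0.3], [0, 0, -2.5, 0, 0, 0, 0.3], [0, 0, -2.5, 0, 0, 0, 0.3]])

```text
t: 6.9
ee_pos: [0.5021, -0.3495, 0.1201]
tool_rot: [2.094, 2.338, 0.001]
force: [0.3, -0.4, 0.3]
opening: 0.0551
grip_force: 0.0
```

```bash
python3 pl.py '[(.591,-.3667,.12,.11),(.591,-.3667,.014,.11)]'
python3 - <<'E'
from h import *
from bench import viewer
d=viewer.get_image('wrist');s=viewer.get_image('side')
for c,a,r in blobs(d['image'],(0,0,512,384),172,8)+blobs(d['image'],(0,0,512,384),100,128):
    if a>80: print(c.round(),a,ray(d,*c,.075).round(4))
for c,a,r in blobs(s['image'],(195,150,295,310),172,8): print('side',c.round(1),a,ray(s,*c,.069).round(4))
E
```

```text
[ 0.5021 -0.3495  0.1201] [2.094e+00 2.338e+00 1.000e-03]
(0.591, -0.3667, 0.12, 0.11) [-0.67  2.16  0.01] [0.02 0.02 0.  ] mm 91
(0.591, -0.3667, 0.014, 0.11) [0.   0.   2.65] [0. 0. 0.] mm 106
[252. 155.] 9688 [ 0.4955 -0.3084  0.075 ]
[385. 232.] 97 [ 0.5787 -0.3455  0.075 ]
[390. 259.] 1746 [ 0.5856 -0.3628  0.075 ]
side [219.2 184.4] 33 [0.4771 0.149  0.069 ]
side [246.  267.1] 242 [ 0.4789 -0.3728  0.069 ]
side [259.5 279.6] 52 [ 0.5052 -0.4333  0.069 ]
side [291.5 305.7] 50 [ 0.5634 -0.5471  0.069 ]
```

Call:
move_arm(commands=[[-0.67, 2.16, 0, 0, 0, 0, 0.4], [-0.67, 2.16, 0, 0, 0, 0, 0.4], [-0.67, 2.16, 0, 0, 0, 0, 0.4], [-0.67, 2.16, 1, 0, 0, 0, 0.4], [-0.67, 2.16, 2, 0, 0, 0, 0.4], [-0.67, 2.16, 2.65, 0, 0, 0, 0.4], [-0.67, 2.16, 2.65, 0, 0, 0, 0.4], [-0.67, 2.16, 2.65, 0, 0, 0, 0.4]])

```text
t: 7.8
ee_pos: [0.5892, -0.3657, 0.0115]
tool_rot: [-2.094, -2.338, 0.001]
force: [0.9, -0.2, 0.6]
opening: 0.06
grip_force: 0.0
```

Call:
move_arm(commands=[[0, 0, 0, 0, 0, 0, -1], [0, 0, 0, 0, 0, 0, -1], [0, 0, 0, 0, 0, 0, -1], [0, 0, 0, 0, 0, 0, -1], [0, 0, 0, 0, 0, 0, -1], [0, 0, 0, 0, 0, 0, -1], [0, 0, 0, 0, 0, 0, -1], [0, 0, 0, 0, 0, 0, -1]])

```text
t: 8.6
ee_pos: [0.5913, -0.3669, 0.0146]
tool_rot: [2.094, 2.338, 0.001]
force: [-0.1, 0.1, 6.4]
opening: 0.0326
grip_force: 59.5
```

```bash
python3 pl.py '[(.591,-.3667,.2,.11),(.42,-.33,.2,.11),(.41,0,.2,.066),(.41,.2675,.2,.066),(.4826,.2675,.12,.066)]'
```

```text
[ 0.5913 -0.3669  0.0146] [2.094e+00 2.338e+00 1.000e-03]
(0.591, -0.3667, 0.2, 0.11) [-0.    0.   -4.64] [0.02 0.02 0.  ] mm 185
(0.42, -0.33, 0.2, 0.11) [ 1.38 -4.15  0.  ] [0. 0. 0.] mm 175
(0.41, 0, 0.2, 0.066) [8.23 0.66 0.  ] [0.   0.   0.42] mm 330
(0.41, 0.2675, 0.2, 0.066) [6.67 0.44 0.  ] [0. 0. 0.] mm 268
(0.4826, 0.2675, 0.12, 0.066) [-0.12  1.81  2.  ] [0. 0. 0.] mm 108
```

Call:
move_arm(commands=[[0, 0, -1, 0, 0, 0, -1], [0, 0, -2, 0, 0, 0, -1], [0, 0, -3, 0, 0, 0, -1], [0, 0, -4.6, 0, 0, 0, -1], [0.4, -1.2, -4.6, 0, 0, 0, -1], [0.8, -2.4, -4.6, 0, 0, 0, -1], [1.38, -4.15, -4.6, 0, 0, 0, -1], [1.38, -4.15, -4.6, 0, 0, 0, -1]])

```text
t: 9.4
ee_pos: [0.4155, -0.3281, 0.197]
tool_rot: [-2.096, -2.339, 0.001]
force: [0.3, -0.3, -0.1]
opening: 0.0327
grip_force: 59.9
```

Call:
move_arm(commands=[[8.2, 0.6, 0, 0, 0, 0.42, -1], [8.2, 0.6, 0, 0, 0, 0.42, -1], [8.2, 0.6, 0, 0, 0, 0.42, -1], [8.2, 0.6, 0, 0, 0, 0.42, -1], [8.2, 0.6, 0, 0, 0, 0.42, -1], [8.2, 0.6, 0, 0, 0, 0.42, -1], [8.2, 0.6, 0, 0, 0, 0.42, -1], [8.2, 0.6, 0, 0, 0, 0.42, -1]])

```text
t: 10.2
ee_pos: [0.4066, 0.002, 0.1972]
tool_rot: [2.142, 2.297, 0.002]
force: [0.3, -0.3, -0.3]
opening: 0.0328
grip_force: 59.9
```

```bash
python3 pl.py '[(.41,.2675,.2,.066),(.4826,.2675,.12,.066)]'
```

```text
[0.4066 0.002  0.1972] [2.142e+00 2.297e+00 2.000e-03]
(0.41, 0.2675, 0.2, 0.066) [ 6.62  0.55 -0.07] [ 0.01 -0.01  0.04] mm 266
(0.4826, 0.2675, 0.12, 0.066) [-0.12  1.81  2.  ] [0. 0. 0.] mm 108
```

Call:
move_arm(commands=[[6.6, 0.55, 0, 0, 0, 0, -1], [6.6, 0.55, 0, 0, 0, 0, -1], [6.6, 0.55, 0, 0, 0, 0, -1], [6.6, 0.55, 0, 0, 0, 0, -1], [6.6, 0.55, 0, 0, 0, 0, -1], [6.6, 0.55, 0, 0, 0, 0, -1], [6.48, 2.35, 1.0, 0, 0, 0, -1], [6.48, 2.35, 1.0, 0, 0, 0, -1]])

```text
t: 11.0
ee_pos: [0.4855, 0.2642, 0.1563]
tool_rot: [2.144, 2.295, 0.003]
force: [0.1, -0.7, -0.5]
opening: 0.0329
grip_force: 60.0
```

Call:
move_arm(commands=[[0, 0, 0, 0, 0, 0, -1], [0, 0, 0, 0, 0, 0, -1]])

```text
t: 11.2
ee_pos: [0.4836, 0.2627, 0.1561]
tool_rot: [-2.148, -2.292, 0.003]
force: [-0.3, 0.1, -0.7]
opening: 0.0324
grip_force: 60.0
```

```bash
python3 pl.py '[(.4826,.2675,.12,.066),(.4826,.2675,.019,.066)]'
python3 - <<'E'
from h import *
from bench import viewer
d=viewer.get_image('wrist');w=d['image'];cv2.imwrite('pics/b1.png',w[:,:,::-1]);np.savez('b1.npz',**d)
print([proj(d,[x,y,.014]).round() for x,y in[(.4809,.2939),(.4826,.2675)]])
for c,a,r in blobs(w,(0,0,512,384),100,128):
    if a>300: print(c.round(),a,ray(d,*c,.072).round(4),r,ray(d,*r[0],.014).round(4))
E
```

```text
[0.4836 0.2627 0.1561] [-2.148 -2.292  0.003]
(0.4826, 0.2675, 0.12, 0.066) [ 0.12 -0.01  0.9 ] [-0.01  0.01 -0.01] mm 36
(0.4826, 0.2675, 0.019, 0.066) [0.   0.   2.52] [0. 0. 0.] mm 101
[array([255., 144.]), array([255., 175.])]
[253. 135.] 7729 [0.4783 0.3094 0.072 ] ((252.0, 136.49996948242188), (69.99998474121094, 130.99996948242188), -0.0) [0.4778 0.3003 0.014 ]
[255. 335.] 5847 [0.4899 0.1521 0.072 ] ((258.2760009765625, 333.73199462890625), (89.35327911376953, 80.9456558227539), 10.30484676361084) [0.4962 0.1059 0.014 ]
```

View pics/b1.png

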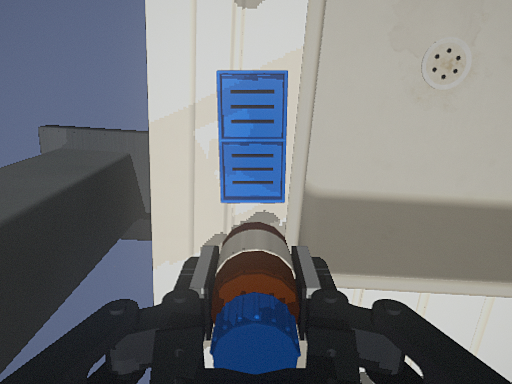

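The blue rack's divider is at (253,140), against a predicted (255,144). I'll use a bay centre shifted by 2 mm: (0.481, 0.2695).

Call:
move_arm(commands=[[0.17, -0.05, 0.9, 0, 0, 0, -1], [0.17, -0.05, 1.8, 0, 0, 0, -1], [0.17, -0.05, 2.5, 0, 0, 0, -1], [0.17, -0.05, 3.1, 0, 0, 0, -1], [0.17, -0.05, 3.4, 0, 0, 0, -1], [0.17, -0.05, 3.4, 0, 0, 0, -1], [0.17, -0.05, 3.4, 0, 0, 0, -1]])

```text
t: 11.95
ee_pos: [0.4815, 0.2709, 0.0216]
tool_rot: [2.146, 2.293, 0.002]
force: [1.2, -0.3, -0.4]
opening: 0.0327
grip_force: 60.0
```

```bash
python3 pl.py '[(.481,.2695,.019,.066)]'
```

```text
[0.4815 0.2709 0.0216] [2.146e+00 2.293e+00 2.000e-03]
(0.481, 0.2695, 0.019, 0.066) [-0.03 -0.01  0.07] [ 0.01 -0.    0.  ] mm 3
```

Call:
move_arm(commands=[[0, 0, 0.08, 0, 0, 0, -1], [0, 0, 0.08, 0, 0, 0, -1], [0, 0, 0.08, 0, 0, 0, 0.3], [0, 0, 0.08, 0, 0, 0, 0.3], [0, 0, 0.08, 0, 0, 0, 0.3], [0, 0, 0.08, 0, 0, 0, 0.3], [0, 0, -1.5, 0, 0, 0, 0.3], [0, 0, -3.2, 0, 0, 0, 0.3]])

```text
t: 12.75
ee_pos: [0.4798, 0.2699, 0.1168]
tool_rot: [-2.146, -2.293, 0.007]
force: [1.7, 0.4, 0.8]
opening: 0.0559
grip_force: 0.0
```

Call:
move_arm(commands=[[0, 0, -0.5, 0, 0, 0, 0.4], [0, 0, -0.5, 0, 0, 0, 0.4], [0, 0, -0.5, 0, 0, 0, 0.4], [0, 0, -0.5, 0, 0, 0, 0.4]])

```text
t: 13.15
ee_pos: [0.4801, 0.2701, 0.1359]
tool_rot: [-2.146, -2.293, 0.004]
force: [0.0, 1.3, -0.3]
opening: 0.0596
grip_force: 0.0
```

```bash
python3 pl.py '[(.4665,.43,.16,.066),(.4665,.43,.015,.066)]'
python3 - <<'E'
from h import *
from bench import viewer
d=viewer.get_image('wrist');w=d['image'];cv2.imwrite('pics/b2.png',w[:,:,::-1])
for c,a,r in blobs(w,(0,0,512,384),100,128):
    if a>100: print(c.round(),a,ray(d,*c,.072).round(4),'@base of cap',ray(d,*c,.064).round(4))
E
```

```text
[0.4801 0.2701 0.1359] [-2.146 -2.293  0.004]
(0.4665, 0.43, 0.16, 0.066) [ 4.01 -0.08 -0.61] [-0.02  0.01  0.  ] mm 162
(0.4665, 0.43, 0.015, 0.066) [0.   0.   3.63] [0. 0. 0.] mm 145
[256. 150.] 8232 [0.4776 0.3109 0.072 ] @base of cap [0.4777 0.3095 0.064 ]
```

View pics/b2.png

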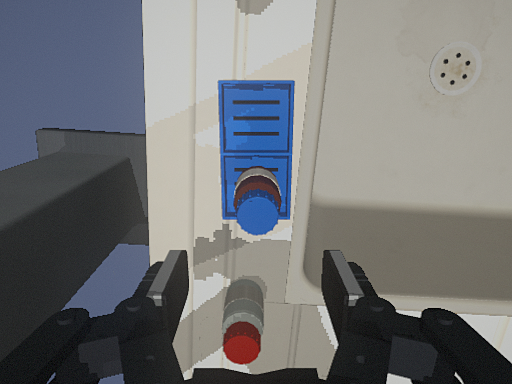

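The bottle stands in the near blue bay, with its cap at (258,215). Next is blue_1.

Call:
move_arm(commands=[[2.2, -0.08, -0.3, 0, 0, 0, 0.4], [2.2, -0.08, -0.3, 0, 0, 0, 0.4], [2.2, -0.08, -0.3, 0, 0, 0, 0.4], [2.2, -0.08, -0.3, 0, 0, 0, 0.4], [2.2, -0.08, -0.3, 0, 0, 0, 0.4]])

```text
t: 13.7
ee_pos: [0.4714, 0.3571, 0.148]
tool_rot: [-2.147, -2.294, 0.004]
force: [-0.1, -1.7, 0.2]
opening: 0.0601
grip_force: 0.0
```

```bash
python3 - <<'E'
from h import *
from bench import viewer
d=viewer.get_image('wrist');w=d['image'];cv2.imwrite('pics/b3.png',w[:,:,::-1])
for c,a,r in blobs(w,(0,0,512,384),100,128):
    if a>100: print(c.round(),a,r,ray(d,*c,.072).round(4),'@base of cap',ray(d,*c,.064).round(4))
E
python3 pl.py '[(.4665,.43,.16,.066),(.4665,.43,.015,.066)]'
```

```text
[252.  87.] 1560 ((252.49392700195312, 87.44511413574219), (46.49168014526367, 44.39347839355469), 83.6598129272461) [0.464  0.4338 0.072 ] @base of cap [0.4639 0.4337 0.064 ]
[260. 233.] 4670 ((259.5, 244.0), (114.0, 65.0), 90.0) [0.4752 0.3385 0.072 ] @base of cap [0.4756 0.3349 0.064 ]
[261. 314.] 1162 ((261.0, 313.0), (40.0, 36.0), 90.0) [0.4808 0.2728 0.072 ] @base of cap [0.4814 0.2668 0.064 ]
[0.4716 0.357  0.1483] [-2.147 -2.293  0.003]
(0.4665, 0.43, 0.16, 0.066) [ 1.83 -0.01 -0.3 ] [-0.02  0.01 -0.  ] mm 74
(0.4665, 0.43, 0.015, 0.066) [0.   0.   3.63] [0. 0. 0.] mm 145
```

View pics/b3.png

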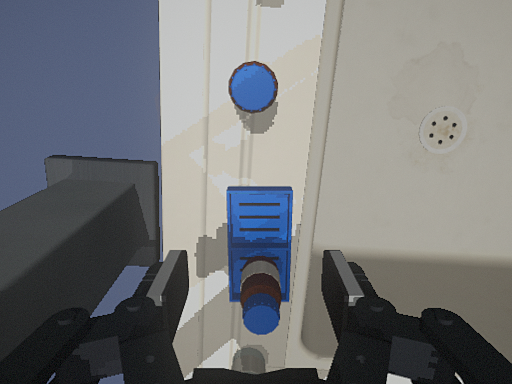

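Blue_1's cap is at (252,87). The averaged target is (0.465, 0.432).

Call:
move_arm(commands=[[1.88, -0.05, 0, 0, 0, 0, 0.4], [1.88, -0.05, 0, 0, 0, 0, 0.4], [1.88, -0.05, 0, 0, 0, 0, 0.4], [1.88, -0.05, 1.2, 0, 0, 0, 0.4], [1.88, -0.05, 2.4, 0, 0, 0, 0.4], [1.88, -0.05, 3.3, 0, 0, 0, 0.4], [1.88, -0.05, 3.3, 0, 0, 0, 0.4], [1.88, -0.05, 3.3, 0, 0, 0, 0.4]])

```text
t: 14.55
ee_pos: [0.4653, 0.4319, 0.0174]
tool_rot: [2.148, 2.293, -0.003]
force: [-0.2, 0.0, 1.4]
opening: 0.0599
grip_force: 0.0
```

Call:
move_arm(commands=[[0, 0, 0, 0, 0, 0, -1], [0, 0, 0, 0, 0, 0, -1], [0, 0, 0, 0, 0, 0, -1], [0, 0, 0, 0, 0, 0, -1], [0, 0, 0, 0, 0, 0, -1], [0, 0, 0, 0, 0, 0, -1], [0, 0, 0, 0, 0, 0, -1]])

```text
t: 15.25
ee_pos: [0.4666, 0.4341, 0.0201]
tool_rot: [2.146, 2.293, 0.006]
force: [-0.2, -1.5, 5.4]
opening: 0.0321
grip_force: 59.2
```

```bash
python3 pl.py '[(.465,.432,.12,.066),(.478,.3225,.12,.066),(.478,.3225,.02,.066)]'
```

```text
[0.4666 0.4341 0.0201] [2.146 2.293 0.006]
(0.465, 0.432, 0.12, 0.066) [-0.04 -0.03 -2.5 ] [ 0.03 -0.02  0.  ] mm 100
(0.478, 0.3225, 0.12, 0.066) [-2.75  0.14  0.  ] [0. 0. 0.] mm 110
(0.478, 0.3225, 0.02, 0.066) [0.  0.  2.5] [0. 0. 0.] mm 100
```

Call:
move_arm(commands=[[0, 0, -1, 0, 0, 0, -1], [0, 0, -2, 0, 0, 0, -1], [0, 0, -2.9, 0, 0, 0, -1], [-1, 0.05, -2.9, 0, 0, 0, -1], [-2, 0.1, -2.9, 0, 0, 0, -1], [-2.8, 0.12, -2.9, 0, 0, 0, -1], [-2.8, 0.12, -2.9, 0, 0, 0, -1], [-2.8, 0.12, -2.9, 0, 0, 0, -1]])

```text
t: 16.05
ee_pos: [0.4781, 0.3217, 0.1349]
tool_rot: [2.148, 2.292, 0.004]
force: [0.6, 0.6, -0.1]
opening: 0.0323
grip_force: 59.8
```

```bash
python3 pl.py '[(.478,.3225,.08,.066),(.478,.3225,.024,.066)]';python3 - <<'E'
from h import *
from bench import viewer
d=viewer.get_image('wrist');w=d['image'];cv2.imwrite('pics/b4.png',w[:,:,::-1])
E
```

```text
[0.4781 0.3217 0.1349] [2.148 2.292 0.004]
(0.478, 0.3225, 0.08, 0.066) [ 0.02 -0.    1.37] [ 0.02 -0.01 -0.01] mm 55
(0.478, 0.3225, 0.024, 0.066) [0.  0.  1.4] [0. 0. 0.] mm 56
```

View pics/b4.png

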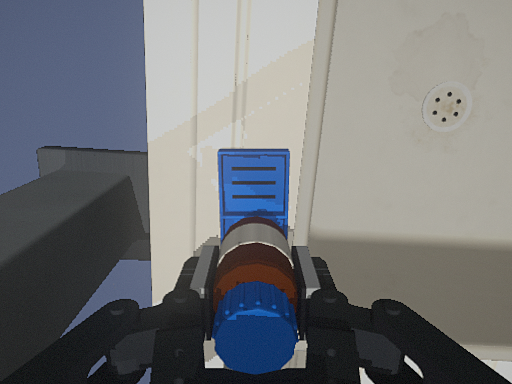

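The bottle is held upright, with the free bay at (254,183). Now I lower it and release.

Call:
move_arm(commands=[[0.02, 0, 1, 0, 0, 0, -1], [0.02, 0, 1.8, 0, 0, 0, -1], [0.02, 0, 2.4, 0, 0, 0, -1], [0.02, 0, 2.77, 0, 0, 0, -1], [0.02, 0, 2.77, 0, 0, 0, -1], [0.02, 0, 2.77, 0, 0, 0, -1], [0.02, 0, 2.77, 0, 0, 0, -1]])

```text
t: 16.8
ee_pos: [0.4777, 0.3234, 0.0231]
tool_rot: [2.146, 2.294, 0.002]
force: [0.2, 0.6, 0.5]
opening: 0.0325
grip_force: 64.9
```

Call:
move_arm(commands=[[0, 0, 0, 0, 0, 0, 0.3], [0, 0, 0, 0, 0, 0, 0.3], [0, 0, 0, 0, 0, 0, 0.3], [0, 0, 0, 0, 0, 0, 0.3], [0, 0, -1.5, 0, 0, 0, 0.3], [0, 0, -2.5, 0, 0, 0, 0.3], [0, 0, -3.5, 0, 0, 0, 0.4], [0, 0, -3.5, 0, 0, 0, 0.4]])

```text
t: 17.6
ee_pos: [0.4803, 0.3245, 0.1684]
tool_rot: [2.145, 2.292, 0.015]
force: [0.2, -0.0, 0.3]
opening: 0.0597
grip_force: 0.0
```

```bash
python3 pl.py '[(.479,.22,.16,.08),(.479,.162,.12,.11)]'
```

```text
[0.4803 0.3245 0.1684] [2.145 2.292 0.015]
(0.479, 0.22, 0.16, 0.08) [-2.61 -0.21  0.2 ] [ 0.08 -0.05 -0.13] mm 105
(0.479, 0.162, 0.12, 0.11) [-1.45 -0.12  1.  ] [ 0.    0.   -0.29] mm 70
```

Call:
move_arm(commands=[[-5.9, -0.4, 0, 0, 0, -0.42, 0.4], [-5.9, -0.4, 0, 0, 0, -0.42, 0.4], [-5.9, -0.4, 0, 0, 0, -0.42, 0.4], [-5.9, -0.4, 0, 0, 0, -0.42, 0.4], [-5.9, -0.4, 0, 0, 0, -0.42, 0.4], [-5.9, -0.4, 0, 0, 0, -0.42, 0.4], [-5.9, -0.4, 0, 0, 0, -0.42, 0.4], [-5.9, -0.4, 0, 0, 0, -0.42, 0.4]])

```text
t: 18.4
ee_pos: [0.4769, 0.0866, 0.1623]
tool_rot: [-2.095, -2.34, -0.0]
force: [0.9, -0.0, 0.2]
opening: 0.0597
grip_force: 0.0
```

```bash
python3 - <<'E'
from h import *
from bench import viewer
d=viewer.get_image('wrist');w=d['image'];cv2.imwrite('pics/r1.png',w[:,:,::-1])
for n,a0,a1,z in(('b',100,128,.075),('r',172,8,.072)):
  for c,a,r in blobs(w,(0,0,512,384),a0,a1):
    if a>100: print(n,c.round(),a,ray(d,*c,z).round(4))
E
python3 pl.py '[(.479,.162,.16,.11),(.479,.162,.015,.11)]'
```

```text
r [268.  88.] 1370 [0.4763 0.1632 0.072 ]
[0.4769 0.0869 0.1623] [-2.095 -2.341 -0.   ]
(0.479, 0.162, 0.16, 0.11) [1.86 0.26 0.06] [-0.   -0.    0.01] mm 75
(0.479, 0.162, 0.015, 0.11) [0.   0.   3.63] [0. 0. 0.] mm 145
```

View pics/r1.png

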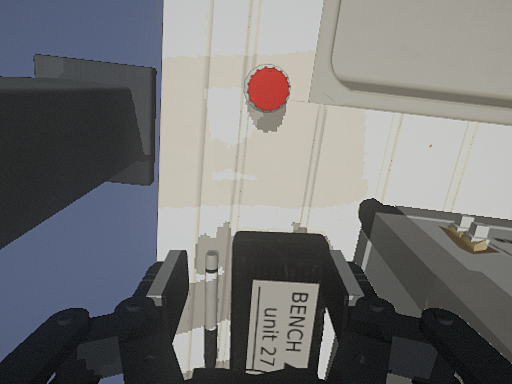

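Red_1's cap is at (268,88), so it stands at (0.478, 0.162), which matches the top view.

Call:
move_arm(commands=[[1.86, 0.23, 0, 0, 0, 0, 0.4], [1.86, 0.23, 0, 0, 0, 0, 0.4], [1.86, 0.23, 0.5, 0, 0, 0, 0.4], [1.86, 0.23, 1.5, 0, 0, 0, 0.4], [1.86, 0.23, 2.5, 0, 0, 0, 0.4], [1.86, 0.23, 3.68, 0, 0, 0, 0.4], [1.86, 0.23, 3.68, 0, 0, 0, 0.4], [1.86, 0.23, 3.68, 0, 0, 0, 0.4]])

```text
t: 19.25
ee_pos: [0.4772, 0.1616, 0.0152]
tool_rot: [-2.093, -2.341, 0.003]
force: [1.1, 0.3, 0.9]
opening: 0.0595
grip_force: 0.0
```

Call:
move_arm(commands=[[0, 0, 0, 0, 0, 0, -1], [0, 0, 0, 0, 0, 0, -1], [0, 0, 0, 0, 0, 0, -1], [0, 0, 0, 0, 0, 0, -1], [0, 0, 0, 0, 0, 0, -1], [0, 0, 0, 0, 0, 0, -1], [0, 0, 0, 0, 0, 0, -1]])

```text
t: 19.95
ee_pos: [0.4796, 0.1617, 0.018]
tool_rot: [2.095, 2.338, 0.007]
force: [-1.8, 1.6, 6.6]
opening: 0.0323
grip_force: 58.9
```

```bash
python3 pl.py '[(.478,.162,.2,.11),(.41,.16,.2,.11),(.41,-.15,.2,.11),(.42,-.296,.2,.11),(.4953,-.296,.15,.11)]'
```

```text
[0.4796 0.1617 0.018 ] [2.095 2.338 0.007]
(0.478, 0.162, 0.2, 0.11) [ 0.02 -0.02 -4.55] [ 0.04 -0.01 -0.  ] mm 182
(0.41, 0.16, 0.2, 0.11) [ 0.14 -1.7   0.  ] [0. 0. 0.] mm 68
(0.41, -0.15, 0.2, 0.11) [-7.7  -0.85  0.  ] [0. 0. 0.] mm 310
(0.42, -0.296, 0.2, 0.11) [-3.66 -0.15  0.  ] [0. 0. 0.] mm 146
(0.4953, -0.296, 0.15, 0.11) [-0.21  1.87  1.25] [0. 0. 0.] mm 90
```

Call:
move_arm(commands=[[0, 0, -1, 0, 0, 0, -1], [0, 0, -2, 0, 0, 0, -1], [0, 0, -3, 0, 0, 0, -1], [0, 0, -4.6, 0, 0, 0, -1], [0, 0, -4.6, 0, 0, 0, -1], [0.14, -1.7, -4.6, 0, 0, 0, -1], [0.14, -1.7, -4.6, 0, 0, 0, -1], [0.14, -1.7, -4.6, 0, 0, 0, -1]])

```text
t: 20.75
ee_pos: [0.4075, 0.1587, 0.2011]
tool_rot: [2.095, 2.34, 0.003]
force: [-0.2, 0.1, -0.2]
opening: 0.0327
grip_force: 60.0
```

Call:
move_arm(commands=[[-7.7, -0.85, 0, 0, 0, 0, -1], [-7.7, -0.85, 0, 0, 0, 0, -1], [-7.7, -0.85, 0, 0, 0, 0, -1], [-7.7, -0.85, 0, 0, 0, 0, -1], [-7.7, -0.85, 0, 0, 0, 0, -1], [-7.7, -0.85, 0, 0, 0, 0, -1], [-7.7, -0.85, 0, 0, 0, 0, -1], [-7.7, -0.85, 0, 0, 0, 0, -1]])

```text
t: 21.55
ee_pos: [0.4104, -0.1528, 0.2004]
tool_rot: [2.099, 2.335, 0.001]
force: [-0.4, 1.0, 0.2]
opening: 0.0323
grip_force: 60.0
```

```bash
python3 pl.py '[(.42,-.296,.2,.11),(.4953,-.296,.15,.11)]'
```

```text
[ 0.4104 -0.1528  0.2004] [2.099e+00 2.335e+00 1.000e-03]
(0.42, -0.296, 0.2, 0.11) [-3.59 -0.14  0.01] [ 0.02  0.01 -0.03] mm 144
(0.4953, -0.296, 0.15, 0.11) [-0.21  1.87  1.25] [0. 0. 0.] mm 90
```

Call:
move_arm(commands=[[-3.59, -0.14, 0, 0, 0, 0, -1], [-3.59, -0.14, 0, 0, 0, 0, -1], [-3.59, -0.14, 0, 0, 0, 0, -1], [-3.59, -0.14, 0, 0, 0, 0, -1], [-3.8, 1.73, 1.0, 0, 0, 0, -1], [-3.8, 1.73, 1.0, 0, 0, 0, -1], [-3.8, 1.73, 1.0, 0, 0, 0, -1], [-3.8, 1.73, 1.0, 0, 0, 0, -1]])

```text
t: 22.35
ee_pos: [0.4957, -0.2921, 0.159]
tool_rot: [-2.092, -2.342, 0.0]
force: [-1.2, 0.5, -0.6]
opening: 0.0323
grip_force: 60.1
```

```bash
python3 pl.py '[(.4953,-.2962,.08,.11),(.4953,-.2962,.022,.11)]';python3 - <<'E'
from h import *
from bench import viewer
w=viewer.get_image('wrist')['image'];s=viewer.get_image('side')['image']
cv2.imwrite('pics/r2.png',np.hstack([w,cv2.resize(s[215:315,215:290],(288,384),interpolation=2)])[:,:,::-1])
E
```

```text
[ 0.4957 -0.2921  0.159 ] [-2.092 -2.342  0.   ]
(0.4953, -0.2962, 0.08, 0.11) [-0.1  -0.02  1.97] [-0.01 -0.01  0.03] mm 79
(0.4953, -0.2962, 0.022, 0.11) [0.   0.   1.45] [0. 0. 0.] mm 58
```

View pics/r2.png

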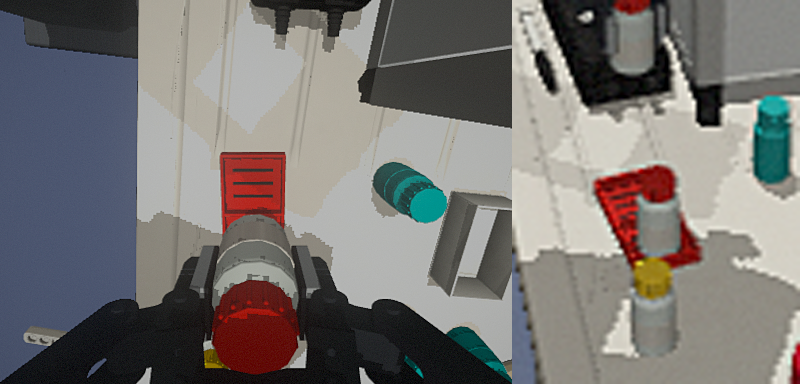

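Red_2 stands upright in its bay (crop (658,212)). The free bay is at (253,183), straight below the held bottle. I lower it.

Call:
move_arm(commands=[[-0.1, -0.02, 1, 0, 0, 0, -1], [-0.1, -0.02, 2, 0, 0, 0, -1], [-0.1, -0.02, 2.6, 0, 0, 0, -1], [-0.1, -0.02, 3.1, 0, 0, 0, -1], [-0.1, -0.02, 3.42, 0, 0, 0, -1], [-0.1, -0.02, 3.42, 0, 0, 0, -1], [-0.1, -0.02, 3.42, 0, 0, 0, -1]])

```text
t: 23.15
ee_pos: [0.4952, -0.2986, 0.0235]
tool_rot: [2.095, 2.339, 0.0]
force: [0.1, -0.3, -0.8]
opening: 0.0326
grip_force: 61.8
```

Call:
move_arm(commands=[[0, 0, 0, 0, 0, 0, 0.3], [0, 0, 0, 0, 0, 0, 0.3], [0, 0, 0, 0, 0, 0, 0.3], [0, 0, 0, 0, 0, 0, 0.3], [0, 0, -1.5, 0, 0, 0, 0.3], [0, 0, -2.5, 0, 0, 0, 0.3], [0, 0, -4, 0, 0, 0, 0.3], [0, 0, -4, 0, 0, 0, 0.3]])

```text
t: 23.95
ee_pos: [0.4976, -0.3, 0.1886]
tool_rot: [2.09, 2.334, 0.003]
force: [0.8, 1.4, 0.9]
opening: 0.0558
grip_force: 0.0
```

Call:
move_arm(commands=[[1, -4, -1, 0, 0, 0, 0.3], [1, -4, -1, 0, 0, 0, 0.3], [1, -4, -1, 0, 0, 0, 0.3], [1, -4, -1, 0, 0, 0, 0.3], [1, -4, -1, 0, 0, 0, 0.3], [1, -4, -1, 0, 0, 0, 0.3]])

```text
t: 24.55
ee_pos: [0.3319, -0.2766, 0.2227]
tool_rot: [2.096, 2.338, 0.0]
force: [0.8, 0.6, -0.4]
opening: 0.0557
grip_force: 0.0
```

Run:
```python
from h import *
from bench import viewer
d=viewer.get_image('top');t=d['image'];s=viewer.get_image('side')['image']
a=cv2.resize(t[195:245,95:425],(800,121),interpolation=2)
b=cv2.resize(s[145:205,195:245],(380,456),interpolation=2);c=cv2.resize(s[225:305,220:290],(400,456),interpolation=2)
cv2.imwrite('pics/end.png',np.vstack([a,np.hstack([b,np.zeros((456,20,3),np.uint8),c])])[:,:,::-1])
for n,h0,h1 in(('red',172,8),('blue',100,128),('yel',20,35)):
    for c,a,r in blobs(t,(95,190,425,245),h0,h1): print(n,c.round(1),a)
for n,P in dict(rn=(.502,-.3495,.075),rf=(.4953,-.2962,.075),bn=(.4805,.27,.075),bf=(.478,.323,.075)).items(): print(n,proj(d,P).round(1))
```

```text
red [353.7 223.4] 326
blue [182.7 227.9] 364
yel [392.3 228.5] 46
rn [364.6 221.5]
rf [349.5 223.4]
bn [187.1 227.2]
bf [171.7 227.9]
```

View pics/end.png

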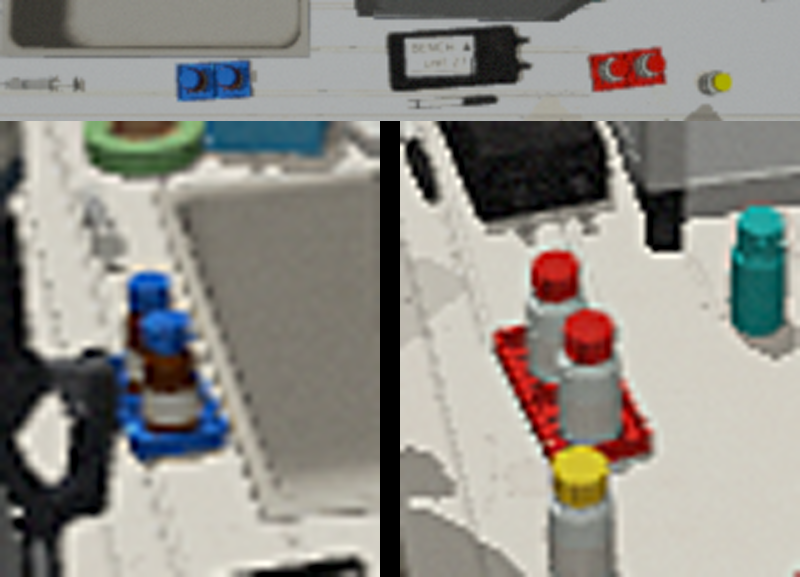

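All four bottles stand upright in their bays: blue caps at crop (150,290) and (165,330), red at (555,272) and (587,335). The yellow bottle hasn't moved (top view (392.3,228.5)). The syringe still lies in its place in the top strip.

```bash
python3 -c "
from bench import env
print(env.finish_job())"
```

```text
the job is handed in; nothing more can be done
None
```

I placed both red-capped bottles in the red rack and both blue-capped bottles in the blue rack, one per bay and upright in the last pictures, with yellow and the syringe left in place; I handed the job in at about 25 s, and no verdict was returned.

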